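# Roll the display panel's facing flush

## Robot

A 6-joint arm with a two-finger parallel gripper is mounted at the origin on the work surface. World frame = base frame: x ahead of the robot, y to its left, z up, the work surface at z = 0. Lengths are in mm, angles in rad, forces in N, time in s.
With the tool pointing down it reaches from about 300 to 775 mm from the base axis. Payload 14.6 kg.
Tool frame: the origin (TCP) lies on the front face of the gripper's body, between the roots of the fingers; the fingertips stand 97 mm ahead of it and the grasp point (between the pads) lies 78 mm ahead of it; z points along the fingers, y is the line along which they close (so a half turn about z gives the same grasp; the last joint's range is limited). The gripper opens to 94 mm and grips with 3 to 60 N. Pads are 16 mm wide; open, the fingers measure 119 mm over their backs; the gripper's body (75 mm by 177 mm) begins 78 mm behind the grasp point.
Start: joints at [1.138, 0.3, 1.521, -0, 1.321, -0.067], TCP at [196.73, 513.602, 302.646] pointing down, gripper open.
Joint ranges: [-3.03, 3.03], [-0.79, 2.21], [0.23, 2.52], [-1.04, 4.18], [0, 3.07], [-2.55, 2.55]. Speed limits (rad/s): [2.22, 2.22, 2.57, 3.14, 3.14, 3.14].

## Interface

Orientations are given as [roll, pitch, yaw] about the fixed x, y, z axes, in that order (R = Rz(yaw) Ry(pitch) Rx(roll)).
In Python, from cell import * gives the robot as it stands.
- The arm moves only by the tool carry_out, never from a script. Its arguments are lists of equal length, an entry for each row: "slide": the shift along the world's x, y, z scaled (see below), a list of three; "dr": the turn, a rotation vector about the world's x, y, z scaled (see below), a list of three; "gripper": the opening in per cent of the stroke, from 0 (shut) to 100 (fully open). A call has 1 to 10 rows; each row is the pose to reach, as a shift and turn from the pose commanded when the call began, turning the shorter way round; what a row does not reach only later rows make up. The controller multiplies each number of a shift by 0.25 m and each number of a turn by 360 degrees. A row lasts 1/12 s, in which the tool goes at most 41.7 mm and 7.16 degrees, less where a joint would pass 70% of its speed; a pose out of reach is approached as far as the arm can. A call with a number of a shift or a turn outside -1 to 1 is refused whole. A call with a gripper value outside its range is refused whole. The fingers move at their own pace and stop on an object; "newtons" is the grip in N (left out, the last holds). Time passes only in rows, so rows that repeat a pose let the fingers close. It gives the time, the measured TCP pose, the force, the opening and the grip force at its end, in the units of the state.
- read_state(): the state, without advancing time (a new reading comes with each control period).
- camera(name): name is "side" or "top" or "wrist"; returns the picture (480x640x3 uint8, red, green, blue); there is no depth.
- camera_model(name): a dict with "vfov" (degrees; the focal length in pixels is half the picture's height over the tangent of half this angle, whatever the lens; pixels are square), "cx", "cy" (the principal point, pixels), "k1" (the pictures are not rectified: a ray, as slopes to the right and down, at radius r is drawn at 1 + k1 r^2 times it, then the intrinsics apply), "R" (3x3) and "t" (3): a world point X has camera coordinates R X + t. Camera axes: x right, y down, z forward; pixel columns grow to the right and rows downward; lengths in mm; the calibration is good to about 2 mm. A picture is of the moment at which its call begins: read the wrist's pose just before it. camera_model takes no time and is no camera call; for the wrist camera it gives the pose at the moment of the call.
- sign_off(): hands the job in; it is judged then, once.
The state is a dict: "clock": time; "joints": joint angles; "qd": joint speeds; "effort": joint torques, N m; "eef_pos": TCP position; "eef_rot": TCP orientation; "wrist_force": force on the tool from outside, world axes, zero at the start; "moment": the same for the moment, N m; "finger_gap": finger opening in mm; "finger_force": force on a finger pad.
Only numpy, scipy, OpenCV 4.12 (cv2) and the standard library are available. Lean on these libraries where they do the work, as an engineer would, in place of code of your own. Each camera call takes 0.05 s, during which the arm holds its last target. There are 200 camera calls.

## Task

Take the spring-loaded hand roller by its red handle off its blue stand and roll it along the display panel with a firm, steady push, so that the rubber wheel presses all eight raised facing segments down flush with the wooden frame; press on the panel only with the roller, and do not push the roller's spring to its stop. Then set the roller gently back on its stand, upright and centred, its cross plate lying on both blue rails, and let go. Leave the other goods on the table where they are.

Things in the scene. Friction and masses are not known exactly. Their poses are not given: they have to be found in the camera images.
- roller_mid (a point): Centre of the red handle of the spring-loaded roller (0.46 kg), where to grip it. Handle: upright block 40 x 26 x 60 mm (x, y, z up); grip it across the 26 mm (along y). It stands mid-way on an aluminium cross plate 130 x 50 x 8 mm (x, y, z), whose top lies 30 mm and underside 38 mm below this point. The wheel under it rolls along this y; its bottom, relaxed, is 115 mm below this point.
- roller_axle (a point): Centre of the wheel's axle, in the sprung steel fork under the roller's cross plate: 88 mm straight below roller_mid with the spring relaxed, nearer when it is pressed. Same axes as roller_mid; the axle lies along x. Wheel: black rubber, 27 mm radius, 50 mm wide (x).
- roller_spring (a joint): How far the wheel's fork is pushed up into the roller, in m: 0 relaxed, 0.016 at its stop. The spring presses the wheel down with 4.2 N at the start of its travel plus 0.7 N per mm (about 10.5 N at 9 mm). Not to be pushed past 0.015.
- roller_wheel (a joint): Turn of the roller's wheel on its axle, rad, free to turn either way; one radian rolls 27 mm.
- stand: Blue stand, fixed, left or right of the panel, yaw varies. Origin: underside centre, on the table. Two upright rails, 18 (x) x 60 mm (y), centred 51 mm either side of the origin along x (84 mm clear between), flat tops 96 mm above the table; base 150 x 70 x 10 mm. The roller starts on it: cross plate across both tops, wheel hanging between, roller x along stand x; roller_mid is then 134 mm up.
- panel: Display panel, fixed, place and yaw vary. Wooden frame 110 mm (x) x 260 mm (y, the long way, along which to roll), top 30 mm above the table. Origin: underside centre, z up. In it a flat facing, 90 (x) x 200 mm (y), of eight segments in a row along y; at each end the frame is a flat 29 mm border at frame height where the wheel can be set down.
- seg0 (a joint): How far facing segment 0 is pressed down, m: about 0 to 0.0005 at the start (top 5 mm above the frame), 0.005 flush at its stop. Plate (white or light grey) 90 mm (x) x 24 mm (y), centred at panel y = -87.5 mm. It goes down under about 6 N and stays where pressed.
- seg1 (a joint): How far facing segment 1 is pressed down, m: about 0 to 0.0005 at the start (top 5 mm above the frame), 0.005 flush at its stop. Plate (white or light grey) 90 mm (x) x 24 mm (y), centred at panel y = -62.5 mm. It goes down under about 6 N and stays where pressed.
- seg2 (a joint): How far facing segment 2 is pressed down, m: about 0 to 0.0005 at the start (top 5 mm above the frame), 0.005 flush at its stop. Plate (white or light grey) 90 mm (x) x 24 mm (y), centred at panel y = -37.5 mm. It goes down under about 6 N and stays where pressed.
- seg3 (a joint): How far facing segment 3 is pressed down, m: about 0 to 0.0005 at the start (top 5 mm above the frame), 0.005 flush at its stop. Plate (white or light grey) 90 mm (x) x 24 mm (y), centred at panel y = -12.5 mm. It goes down under about 6 N and stays where pressed.
- seg4 (a joint): How far facing segment 4 is pressed down, m: about 0 to 0.0005 at the start (top 5 mm above the frame), 0.005 flush at its stop. Plate (white or light grey) 90 mm (x) x 24 mm (y), centred at panel y = +12.5 mm. It goes down under about 6 N and stays where pressed.
- seg5 (a joint): How far facing segment 5 is pressed down, m: about 0 to 0.0005 at the start (top 5 mm above the frame), 0.005 flush at its stop. Plate (white or light grey) 90 mm (x) x 24 mm (y), centred at panel y = +37.5 mm. It goes down under about 6 N and stays where pressed.
- seg6 (a joint): How far facing segment 6 is pressed down, m: about 0 to 0.0005 at the start (top 5 mm above the frame), 0.005 flush at its stop. Plate (white or light grey) 90 mm (x) x 24 mm (y), centred at panel y = +62.5 mm. It goes down under about 6 N and stays where pressed.
- seg7 (a joint): How far facing segment 7 is pressed down, m: about 0 to 0.0005 at the start (top 5 mm above the frame), 0.005 flush at its stop. Plate (white or light grey) 90 mm (x) x 24 mm (y), centred at panel y = +87.5 mm. It goes down under about 6 N and stays where pressed.
- basket_pink: Pink plastic basket of small springs, fixed, on the other side of the panel from the stand: 120 x 150 mm, 65 mm tall, in the way only of low moves. Origin: underside centre.
- hammer: Hammer lying on the table beyond the panel, not to be disturbed. Origin on its underside.
- wrench: Wrench lying on the table just beyond the panel, not to be disturbed. Origin on its underside.
- big_spring: Big dark coil spring standing on the table, 56 mm across, 90 mm tall, not to be disturbed. Origin: underside centre.
- jar: Jar with orange cap, 64 mm across, 90 mm tall, not to be disturbed. Origin: underside centre.
Not all that is in view belongs to the job. What is meant by the part that bears roller_mid is not purple, and is the smaller of those in its own colour. Several things have the shape of the stand; the one meant has the colours described above.

How it is judged (in metres and radians):
On the way, in this order (a step that is already met when the one before it is completed fails the run):
1. the wheel, pressed on the panel with its spring pushed in at least 3 mm, has rolled some 50 mm (2 rad) ((value of joint roller_wheel above 2 rad or value of joint roller_wheel below -2 rad) and value of joint roller_spring above 0.003 m and x of roller_axle in the frame of panel between -0.06 and 0.06 m and y of roller_axle in the frame of panel between -0.13 and 0.13 m and z of roller_axle in the frame of panel between 0.05 and 0.07 m), for 0.05 s.
2. all eight segments are down, within 1.6 mm of flush (value of joint each of seg0, seg1, seg2, seg3, seg4, seg5, seg6, seg7 above 0.0034 m), for 0.1 s.
At the end, for the whole second after the job is handed in: All eight segments within 1.6 mm of flush; the roller released and at rest on both rails of its stand, upright within 0.08 rad, within 12 mm (stand x) and 18 mm (stand y) of the middle, its x axis within 0.2 rad of the stand's, its handle centre 129 to 139 mm above the table (all of step 2 and x of roller_mid in the frame of stand between -0.012 and 0.012 m and y of roller_mid in the frame of stand between -0.018 and 0.018 m and z of roller_mid in the frame of stand between 0.129 and 0.139 m and angle between roller_mid's own z axis and vertical below 0.08 rad and angle between the x axis of roller_mid and the x axis of stand, either way round below 0.2 rad and linear speed of roller below 0.02 m/s); the robot touches nothing.
It fails at once if the fingers or arm press on the panel (over 3 N) (contact force between any of the fingers, the arm and panel above 3 N).
It fails at once if the roller's spring is pushed past 15 mm, to its stop (value of joint roller_spring above 0.0152 m).
It fails at once if the roller is dropped on its stand (faster than 0.5 m/s just above the rails) (x of roller_mid in the frame of stand between -0.012 and 0.012 m and y of roller_mid in the frame of stand between -0.018 and 0.018 m and z of roller_mid in the frame of stand below 0.15 m and linear speed of roller above 0.5 m/s).
It fails at once if another thing is shifted by more than 25 mm (distance of any of hammer, wrench, big_spring, jar from where it was at the start of the episode above 0.025 m).
It also fails if it takes over 62 s, if anything falls off the work surface, if the arm or the gripper's body presses on something with over 40 N, if the wrist force passes 120 N, or if a joint passes its speed limit or range.

## Working session

There is one attempt and no reset: what is moved stays moved. The work goes in short steps, Python scripts to look and compute and a tool call to move; the robot and the scene stay as the last step left them, time stands still between calls to the robot, and variables do not carry over. Pictures are saved under pics/ and viewed, at most 10 in all, crops included, and the job is handed in when it is done.

Besides the shell and the picture viewer there is one more tool, called after "Emit:" by a JSON object that holds its "method" and its "body". carry_out: Moves the arm, as the interface text tells. Its arguments: {"type":"object","properties":{"slide":{"type":"array","items":{"type":"array","items":{"type":"number","minimum":-1,"maximum":1}}},"dr":{"type":"array","items":{"type":"array","items":{"type":"number","minimum":-1,"maximum":1}}},"gripper":{"type":"array","items":{"type":"number"}},"newtons":{"type":"number"}},"required":["slide","dr","gripper"]}

```bash
mkdir -p pics
python3 - <<'E'
from cell import *
import cv2
for n in("top","side"):
    cv2.imwrite(f"pics/{n}1.png",camera(n)[:,:,::-1]); m=camera_model(n); print(n,m)
print(read_state())
E
```

```text
top {'vfov': 43.76798727987796, 'cx': 321.00190322705214, 'cy': 240.77799272788138, 'k1': -0.20651519640954075, 'R': array([[ 0.02730373, -0.99960186,  0.00711544],
       [-0.99376523, -0.02791267, -0.10794237],
       [ 0.108098  , -0.00412384, -0.99413169]]), 't': array([  40.81204591,  528.89591431, 1419.9623942 ])}
side {'vfov': 53.240559746106435, 'cx': 312.4801491309386, 'cy': 240.61361159042215, 'k1': -0.06269076269488683, 'R': array([[ 0.95627033, -0.29234001,  0.00918612],
       [-0.14706548, -0.50773802, -0.84886622],
       [ 0.2528217 ,  0.81039461, -0.52852792]]), 't': array([-472.28707784,  173.17700544,  905.31015613])}
{'clock': 0.1, 'joints': array([ 1.13839829e+00,  3.00418947e-01,  1.52149799e+00,  5.87606499e-06,
        1.32066748e+00, -6.66084046e-02]), 'qd': array([ 1.11506818e-03, -9.08178072e-04,  1.41144916e-05, -5.96583911e-04,
        1.21414294e-03, -2.31906429e-04]), 'effort': array([ 1.71833359e-03, -5.32636464e+01, -3.53284943e+01,  7.09885382e-02,
        2.35580618e-02, -4.94346614e-05]), 'eef_pos': array([196.6824881 , 513.49920017, 302.15002903]), 'eef_rot': array([-3.14060346e+00, -7.16904534e-05,  2.77580152e+00]), 'wrist_force': array([-0.0801962 ,  0.10536965,  0.14716668]), 'moment': array([ 0.0151582 , -0.06195063, -0.00156076]), 'finger_force': 0.0, 'finger_gap': 94.02093876022579}
```

View pics/top1.png

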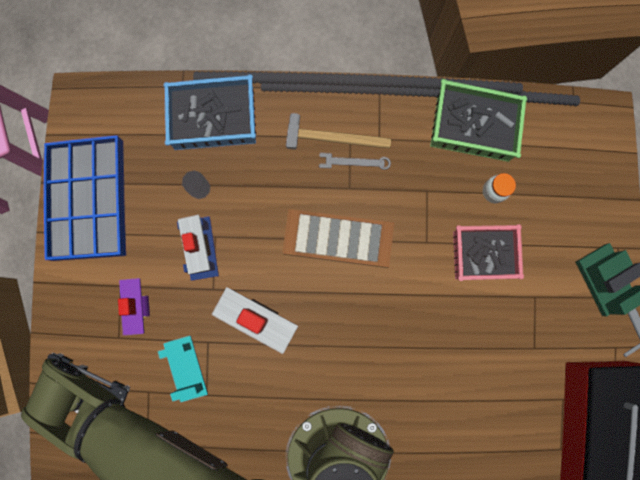

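View pics/side1.png

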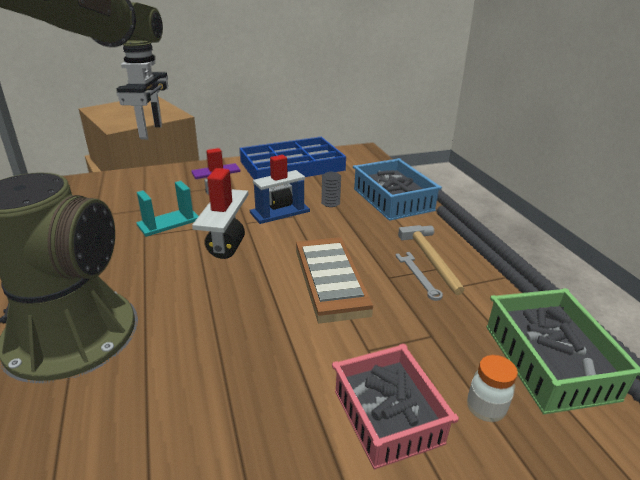

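The top view shows the target roller (small red handle, about (190,242)) on the blue stand. The panel is at about (338,238), with its long axis roughly along world y. The decoys are a bigger roller at (255,320), a purple one at (130,307) and a teal stand.

```bash
cat > h.py <<'E'
import numpy as np, cv2
def w(m,uv,z):
    f=240/np.tan(np.radians(m['vfov'])/2)
    K=np.array([[f,0,m['cx']],[0,f,m['cy']],[0,0,1.]])
    p=cv2.undistortPoints(np.float64(uv).reshape(-1,1,2),K,np.array([m['k1'],0,0,0.]))[:,0]
    d=np.c_[p,np.ones(len(p))]@m['R']; c=-m['R'].T@m['t']
    return (c+d*((z-c[2])/d[:,2])[:,None])[:,:2]
def comps(mask,amin=60):
    n,l,s,c=cv2.connectedComponentsWithStats(mask.astype(np.uint8))
    return [np.argwhere(l==i)[:,::-1] for i in range(1,n) if s[i,4]>=amin]
def rect(P):
    (c,s,_)=(r:=cv2.minAreaRect(np.float32(P))); b=cv2.boxPoints(r)
    e=[b[1]-b[0],b[2]-b[1]]; e=max(e,key=np.linalg.norm)
    return np.round(c,1),np.round(s,1),round(float(np.degrees(np.arctan2(e[1],e[0])))%180,2)
def show(m,name,mask,z,amin=60):
    for P in comps(mask,amin): print(name,P.mean(0).round(),len(P),*rect(w(m,P,z)))
def masks(im):
    h,s,v=[x.astype(int) for x in cv2.split(cv2.cvtColor(im,cv2.COLOR_RGB2HSV))]
    return dict(red=((h<6)|(h>174))&(s>180)&(v>90), blue=(h>105)&(h<125)&(s>140)&(v>50),
      white=(s<45)&(v>115), wood=(h>5)&(h<15)&(s>110)&(v>100))
E
python3 - <<'E'
from h import *
from cell import camera_model
im=cv2.imread('pics/top1.png')[:,:,::-1].copy(); m=camera_model('top'); k=masks(im)
r=np.zeros(im.shape[:2],bool); r[205:290,160:400]=1
show(m,'red',k['red']&r,164); show(m,'white134',k['white']&r,104); show(m,'white seg',k['white']&r,35)
show(m,'blue',k['blue']&r,96,20)
for p in [(296,220),(386,240),(338,238)]: print(p,im[p[1],p[0]])
print(w(m,[(288,210),(392,219),(389,266),(286,255)],30))
print(im[215,289],im[250,385],im[262,320])
c=cv2.resize(im[195:295,150:410],None,fx=3,fy=3,interpolation=cv2.INTER_CUBIC); cv2.imwrite('pics/c1.png',c[:,:,::-1])
E
```

```text
red [189. 242.] 171 [502. 349.] [37.3 23.7] 12.55
white134 [194. 244.] 957 [503.9 351.3] [132.   53.7] 14.93
white134 [338. 238.] 3030 [528.   16.6] [189.4  86.3] 84.32
white seg [194. 244.] 957 [510.6 365.9] [138.7  56.4] 14.93
white seg [338. 238.] 3030 [535.9  14.3] [199.   90.6] 84.32
blue [209. 234.] 31 [528.4 316.7] [28.6  8.5] 12.26
blue [212. 253.] 55 [484.1 310. ] [52.5 12.7] 10.22
blue [203. 274.] 120 [434.5 324.8] [12.1 61.1] 103.97
(296, 220) [151 104  68]
(386, 240) [151 102  67]
(338, 238) [171 169 156]
[[ 600.56367185  137.90914575]
 [ 585.72142568 -116.34867873]
 [ 470.64750146 -110.71727549]
 [ 490.46886118  139.04971268]]
[147  98  63] [154 103  69] [148 109  78]
```

View pics/c1.png

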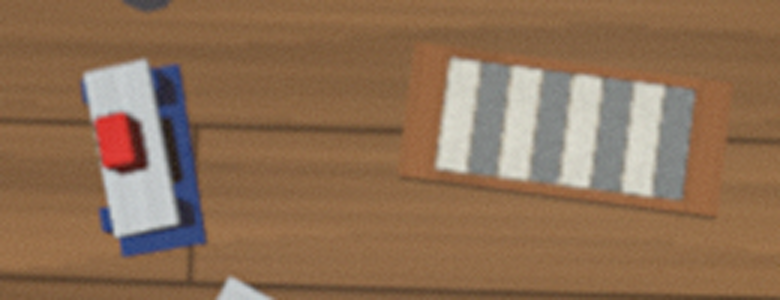

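The crop shows the stand and roller at yaw about 14° and the panel's long axis at about 84°. The sizes check out: handle 37x24, plate 132x54, facing 199x91 mm. Next I'll move above the roller and look with the wrist camera.

Emit:
{"method": "carry_out", "body": {"slide": [[0.15,-0.08,0.1],[0.3,-0.16,0.2],[0.45,-0.24,0.2],[0.6,-0.32,0.2],[0.75,-0.4,0.2],[0.88,-0.47,0.2],[0.96,-0.5,0.2],[0.96,-0.5,0.2]], "dr": [[0,0,0.0167],[0,0,0.0333],[0,0,0.05],[0,0,0.0667],[0,0,0.0833],[0,0,0.0972],[0,0,0.0972],[0,0,0.0972]], "gripper": [100,100,100,100,100,100,100,100]}}

```text
clock: 0.77
eef_pos: [440.9, 385.7, 351.7]
eef_rot: [-3.14, -0.001, -2.901]
wrist_force: [-0.2, 0.9, -0.2]
finger_gap: 93.9
finger_force: 0.0
```

Run:
```python
from h import *
from cell import *
s=read_state(); m=camera_model('wrist'); im=camera('wrist')
print(s['eef_pos'],s['eef_rot'],s['clock'],-m['R'].T@m['t'],m['R'][2],m['vfov'])
cv2.imwrite('pics/w1.png',im[:,:,::-1]); k=masks(im)
show(m,'red',k['red'],164,300); show(m,'white104',k['white'],104,3000); show(m,'blue96',k['blue'],96,300)
show(m,'white35',k['white'],35,3000)
```

```text
[440.91998469 385.74248768 351.71837447] [-3.14043110e+00 -6.01705684e-04 -2.90077338e+00] 0.7667 [362.09576593 367.31814334 434.79471097] [ 0.26936446  0.06496473 -0.96084461] 69.13787033571083
red [73. 37.] 5267 [331.2 179.1] [70.6 41.9] 63.54
red [478. 173.] 1031 [355.3 490.2] [35.9 23.7] 6.92
red [265. 303.] 1275 [501.3 354.4] [40.3 28.1] 13.99
white104 [178.  90.] 9553 [341.8 210.7] [160.5  75.6] 63.23
white104 [ 42. 229.] 6002 [509.6 115.1] [91.4 76.2] 84.01
white104 [275. 267.] 4092 [504.5 355.3] [132.7  56.6] 13.72
white104 [621. 298.] 3048 [443.1 711.1] [121.9  57.4] 29.11
white104 [326. 404.] 3278 [644.3 435.8] [ 13.2 491.4] 103.73
blue96 [294. 231.] 2249 [489.1 359.3] [146.3  57.5] 11.46
blue96 [518. 299.] 4377 [485.1 607.9] [ 78.4 192.3] 95.72
blue96 [415. 358.] 609 [558.9 529.5] [56.3 21.2] 5.46
blue96 [417. 431.] 1189 [665.3 570.9] [65.2 85.7] 103.04
white35 [178.  90.] 9553 [337.5 178.1] [193.9  91.3] 63.23
white35 [ 42. 229.] 6002 [540.4  62.5] [110.4  92.1] 84.01
white35 [275. 267.] 4092 [534.2 352.8] [160.4  68.5] 13.72
white35 [621. 298.] 3048 [460.  782.9] [147.3  69.4] 29.11
white35 [326. 404.] 3278 [703.2 450.1] [ 16.  593.9] 103.73
```

View pics/w1.png

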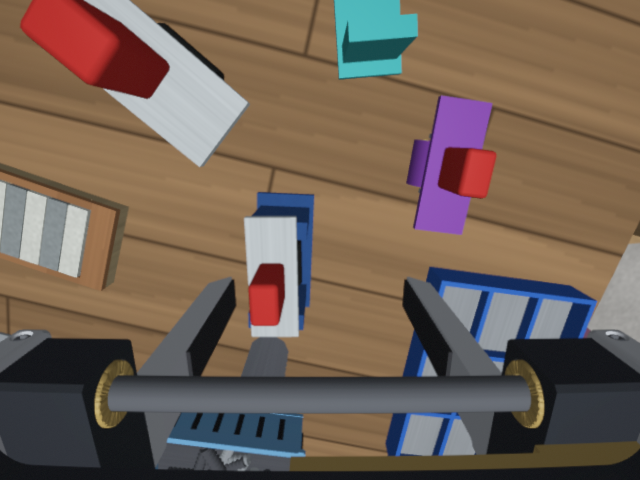

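The wrist view shows the handle at (265,303) and agrees with the top view: roller_mid is about (503,353), yaw 13.8°, and the tool is already aligned to that. Next I'll descend to grasp.

Emit:
{"method": "carry_out", "body": {"slide": [[0.12,-0.06,0],[0.22,-0.12,-0.05],[0.248,-0.132,-0.15],[0.248,-0.132,-0.27],[0.248,-0.132,-0.39],[0.248,-0.132,-0.49],[0.248,-0.132,-0.54],[0.248,-0.132,-0.56],[0.248,-0.132,-0.56]], "dr": [[0,0,0],[0,0,0],[0,0,0],[0,0,0],[0,0,0],[0,0,0],[0,0,0],[0,0,0],[0,0,0]], "gripper": [100,100,100,100,100,100,100,100,100]}}

```text
clock: 1.57
eef_pos: [498.2, 356.1, 212.4]
eef_rot: [-3.141, -0.001, -2.896]
wrist_force: [-0.0, -0.1, -0.2]
finger_gap: 93.8
finger_force: 0.0
```

Emit:
{"method": "carry_out", "body": {"slide": [[0,0,0],[0,0,0],[0,0,0],[0,0,0],[0,0,0],[0,0,0],[0,0,0],[0,0,0],[0,0,0],[0,0,0]], "dr": [[0,0,0],[0,0,0],[0,0,0],[0,0,0],[0,0,0],[0,0,0],[0,0,0],[0,0,0],[0,0,0],[0,0,0]], "gripper": [60,45,40,35,30,25,20,15,10,10], "newtons": 50}}

```text
clock: 2.4
eef_pos: [498.9, 355.3, 212.7]
eef_rot: [-3.141, -0.0, -2.897]
wrist_force: [1.0, -3.8, 0.9]
finger_gap: 30.1
finger_force: 2.0
```

Emit:
{"method": "carry_out", "body": {"slide": [[0,0,0],[0,0,0],[0,0,0],[0,0,0],[0,0,0],[0,0,0]], "dr": [[0,0,0],[0,0,0],[0,0,0],[0,0,0],[0,0,0],[0,0,0]], "gripper": [5,5,5,5,5,5], "newtons": 50}}

```text
clock: 2.9
eef_pos: [498.8, 355.5, 212.7]
eef_rot: [-3.142, 0.0, -2.897]
wrist_force: [2.2, -4.1, 1.8]
finger_gap: 25.8
finger_force: 50.0
```

Run:
```python
from h import *
from cell import *
print(read_state()['clock']); m=camera_model('wrist'); im=camera('wrist'); mt=camera_model('top'); t=camera('top')
cv2.imwrite('pics/w2.png',im[:,:,::-1]); cv2.imwrite('pics/t2.png',t[:,:,::-1])
show(m,'white104',masks(im)['white'],104,2000)
show(m,'red164',masks(im)['red'],164,500)
```

```text
2.9
white104 [173.  27.] 6429 [390.4 251.4] [36.7 74.8] 102.75
white104 [319. 226.] 8075 [469.  347.9] [59.9 53. ] 14.33
white104 [571. 337.] 2788 [497.9 522.6] [55.  26.8] 5.43
red164 [319. 323.] 5924 [491.7 354.5] [52.6 25.1] 14.31
```

View pics/w2.png

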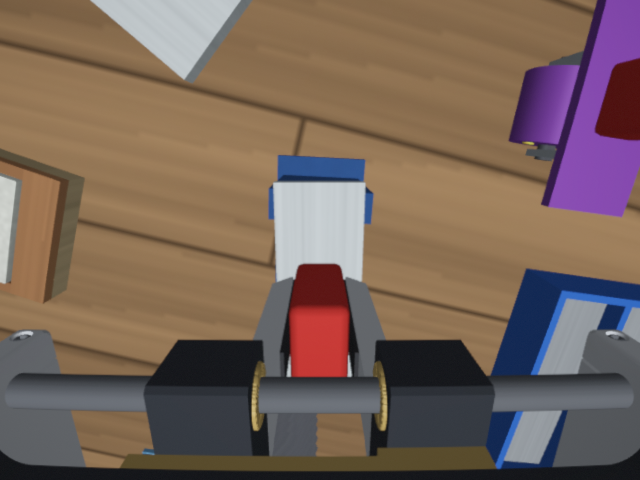

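The handle is held squarely, with a 25.8 mm gap and 50 N. The plate (columns 275–365) is centred on the rail (269–372), so this TCP pose, (498.8, 355.5, 212.7), is the one to return to. Next I'll lift and carry to the panel's near (+y) border.

Emit:
{"method": "carry_out", "body": {"slide": [[0,0,0.08],[0,0,0.2],[0,0,0.32],[0,-0.06,0.4],[0.05,-0.18,0.4],[0.08,-0.32,0.4],[0.11,-0.46,0.4],[0.14,-0.6,0.4],[0.16,-0.74,0.4],[0.18,-0.85,0.4]], "dr": [[0,0,0],[0,0,0],[0,0,0],[0,0,-0.005],[0,0,-0.015],[0,0,-0.025],[0,0,-0.035],[0,0,-0.045],[0,0,-0.0544],[0,0,-0.0544]], "gripper": [5,5,5,5,5,5,5,5,5,5]}}

```text
clock: 3.83
eef_pos: [543.5, 141.2, 311.9]
eef_rot: [3.141, -0.002, 3.041]
wrist_force: [0.8, -0.5, -4.7]
finger_gap: 25.8
finger_force: 50.0
```

Emit:
{"method": "carry_out", "body": {"slide": [[0,-0.056,0],[0,-0.056,0],[0,-0.056,0]], "dr": [[0,0,0],[0,0,0],[0,0,0]], "gripper": [5,5,5]}}

```text
clock: 4.08
eef_pos: [543.6, 129.4, 312.2]
eef_rot: [3.141, -0.001, 3.044]
wrist_force: [-0.2, 0.4, -4.8]
finger_gap: 25.8
finger_force: 50.0
```

Run:
```python
from h import *
from cell import *
s=read_state(); m=camera_model('wrist'); im=camera('wrist')
print(s)
cv2.imwrite('pics/w3.png',im[:,:,::-1]); k=masks(im)
show(m,'white35',k['white'],35,1500); show(m,'wood30',k['wood'],30,1500)
ms=camera_model('side'); cv2.imwrite('pics/s3.png',camera('side')[:,:,::-1])
```

```text
{'clock': 4.0833, 'joints': array([ 1.67850399e-01,  3.12448737e-01,  1.48212811e+00,  8.21402956e-04,
        1.34779931e+00, -1.30575003e+00]), 'qd': array([ 0.03135672,  0.00510661, -0.00707486,  0.00124444,  0.00182569,
        0.00708956]), 'effort': array([-2.26299025e+00, -5.69801867e+01, -3.73100495e+01, -1.57330069e-01,
        5.58330584e-02, -2.00249213e-01]), 'eef_pos': array([543.55113548, 129.36447119, 312.23867918]), 'eef_rot': array([ 3.14102496e+00, -9.66018156e-04,  3.04421506e+00]), 'wrist_force': array([-0.20426544,  0.39825194, -4.78922757]), 'moment': array([ 0.10014593,  0.05734728, -0.01569341]), 'finger_force': 49.99670147895813, 'finger_gap': 25.78085039350397}
white35 [465.  15.] 2941 [367.7 270.9] [113.1  39.1] 85.5
white35 [244. 224.] 20876 [548.5  46. ] [262.6 111.5] 84.4
wood30 [162. 214.] 5156 [536.9  14.4] [261.  111.1] 84.13
```

View pics/w3.png

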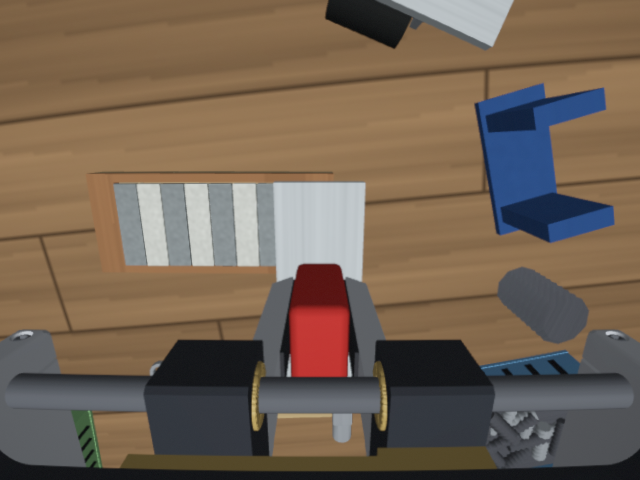

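The frame rectangle is 261x111 mm, centred at (536.9, 14.4) with heading 84.1°, which matches the top view. The roller is above the +y border. Lowering until contact, with contact expected at TCP z of about 223.7.

Emit:
{"method": "carry_out", "body": {"slide": [[0,0,-0.08],[0,0,-0.18],[0,0,-0.27],[0,0,-0.32],[0,0,-0.345],[0,0,-0.36],[0,0,-0.37],[0,0,-0.37]], "dr": [[0,0,0],[0,0,0],[0,0,0],[0,0,0],[0,0,0],[0,0,0],[0,0,0],[0,0,0]], "gripper": [5,5,5,5,5,5,5,5]}}

```text
clock: 4.85
eef_pos: [543.7, 129.8, 220.9]
eef_rot: [3.141, 0.0, 3.045]
wrist_force: [-5.6, 1.4, 3.0]
finger_gap: 25.8
finger_force: 50.0
```

Emit:
{"method": "carry_out", "body": {"slide": [[0,0,-0.008],[0,0,-0.012],[0,0,-0.012]], "dr": [[0,0,0],[0,0,0],[0,0,0]], "gripper": [5,5,5], "newtons": 60}}

```text
clock: 5.1
eef_pos: [543.8, 129.6, 218.5]
eef_rot: [3.141, 0.001, 3.045]
wrist_force: [-5.7, 0.3, 4.7]
finger_gap: 25.9
finger_force: 60.0
```

Force slope is 0.7 N/mm as specified, and compression is about 7.4 mm. Going to about 9 mm, then starting to roll.

Emit:
{"method": "carry_out", "body": {"slide": [[0,0,-0.006],[0,-0.02,-0.006],[-0.005,-0.05,-0.006],[-0.009,-0.09,-0.006],[-0.013,-0.13,-0.006],[-0.017,-0.17,-0.006]], "dr": [[0,0,0],[0,0,0],[0,0,0],[0,0,0],[0,0,0],[0,0,0]], "gripper": [5,5,5,5,5,5]}}

```text
clock: 5.6
eef_pos: [539.9, 86.8, 217.6]
eef_rot: [3.14, 0.003, 3.045]
wrist_force: [-3.8, 0.4, 5.7]
finger_gap: 25.5
finger_force: 60.0
```

Emit:
{"method": "carry_out", "body": {"slide": [[-0.004,-0.04,0],[-0.008,-0.08,0],[-0.012,-0.12,0],[-0.016,-0.16,0],[-0.02,-0.2,0],[-0.024,-0.24,0],[-0.028,-0.28,0],[-0.032,-0.32,0],[-0.036,-0.36,0],[-0.04,-0.4,0]], "dr": [[0,0,0],[0,0,0],[0,0,0],[0,0,0],[0,0,0],[0,0,0],[0,0,0],[0,0,0],[0,0,0],[0,0,0]], "gripper": [5,5,5,5,5,5,5,5,5,5]}}

```text
clock: 6.43
eef_pos: [530.1, -13.6, 217.6]
eef_rot: [3.141, 0.003, 3.045]
wrist_force: [-2.4, 0.3, 4.9]
finger_gap: 25.9
finger_force: 60.0
```

Emit:
{"method": "carry_out", "body": {"slide": [[-0.004,-0.04,0],[-0.008,-0.08,0],[-0.012,-0.12,0],[-0.016,-0.16,0],[-0.02,-0.2,0],[-0.024,-0.24,0],[-0.028,-0.28,0],[-0.032,-0.32,0],[-0.034,-0.34,0],[-0.034,-0.34,0]], "dr": [[0,0,0],[0,0,0],[0,0,0],[0,0,0],[0,0,0],[0,0,0],[0,0,0],[0,0,0],[0,0,0],[0,0,0]], "gripper": [5,5,5,5,5,5,5,5,5,5]}}

```text
clock: 7.27
eef_pos: [521.6, -99.4, 217.6]
eef_rot: [-3.141, 0.004, 3.044]
wrist_force: [-2.8, -0.1, 5.6]
finger_gap: 25.9
finger_force: 60.0
```

The first pass held about 10 N throughout. Rolling back along the same line to make sure, then lifting at the near border.

Emit:
{"method": "carry_out", "body": {"slide": [[0.004,0.04,-0.002],[0.009,0.09,-0.002],[0.014,0.14,-0.002],[0.019,0.19,-0.002],[0.024,0.24,-0.002],[0.029,0.29,-0.002],[0.034,0.34,-0.002],[0.039,0.39,-0.002],[0.044,0.44,-0.002],[0.049,0.49,-0.002]], "dr": [[0,0,0],[0,0,0],[0,0,0],[0,0,0],[0,0,0],[0,0,0],[0,0,0],[0,0,0],[0,0,0],[0,0,0]], "gripper": [5,5,5,5,5,5,5,5,5,5]}}

```text
clock: 8.1
eef_pos: [534.0, 24.9, 217.2]
eef_rot: [3.141, 0.004, 3.045]
wrist_force: [-2.3, 0.1, 5.2]
finger_gap: 25.7
finger_force: 60.0
```

Emit:
{"method": "carry_out", "body": {"slide": [[0.005,0.05,0],[0.01,0.1,0],[0.015,0.15,0],[0.02,0.2,0],[0.025,0.25,0],[0.03,0.3,0],[0.035,0.35,0],[0.04,0.4,0],[0.041,0.41,0],[0.041,0.41,0]], "dr": [[0,0,0],[0,0,0],[0,0,0],[0,0,0],[0,0,0],[0,0,0],[0,0,0],[0,0,0],[0,0,0],[0,0,0]], "gripper": [5,5,5,5,5,5,5,5,5,5]}}

```text
clock: 8.93
eef_pos: [544.2, 127.9, 217.2]
eef_rot: [3.14, 0.004, 3.046]
wrist_force: [-1.7, -0.1, 5.5]
finger_gap: 25.7
finger_force: 60.0
```

Emit:
{"method": "carry_out", "body": {"slide": [[0,0,0.03],[0,0,0.1],[0,0,0.2],[0,0,0.3],[0,0,0.38],[0,0,0.4],[0,0,0.4]], "dr": [[0,0,0],[0,0,0.008],[0,0,0.018],[0,0,0.03],[0,0,0.042],[0,0,0.0544],[0,0,0.0544]], "gripper": [5,5,5,5,5,5,5]}}

```text
clock: 9.52
eef_pos: [543.8, 126.6, 317.9]
eef_rot: [-3.141, 0.004, -2.893]
wrist_force: [0.1, 0.8, -4.5]
finger_gap: 25.8
finger_force: 60.0
```

Run:
```python
from h import *
from cell import *
s=read_state(); m=camera_model('wrist'); im=camera('wrist'); t=camera('side')
print(s['eef_pos'],s['eef_rot'],s['wrist_force'])
c=t[220:330,280:390]; c=cv2.resize(c,None,fx=4.3,fy=4.3,interpolation=cv2.INTER_CUBIC)
c=np.hstack([cv2.resize(im,(320,240)),cv2.resize(c,(470,470))[:240]]) if 0 else c
cv2.imwrite('pics/s4.png',c[:,:,::-1]); cv2.imwrite('pics/w4.png',im[:,:,::-1])
```

```text
[543.84011096 126.62706503 317.86261183] [-3.14111733  0.00438361 -2.89305407] [ 0.12879963  0.84768999 -4.45089763]
```

View pics/s4.png

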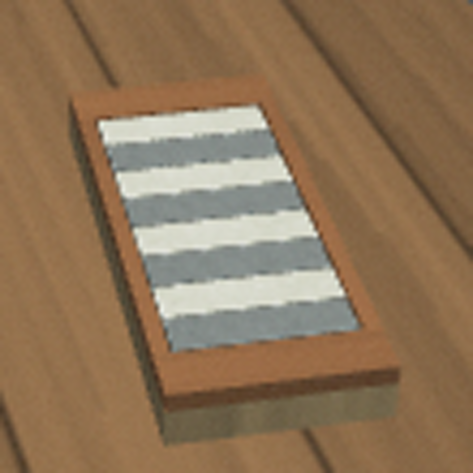

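View pics/w4.png

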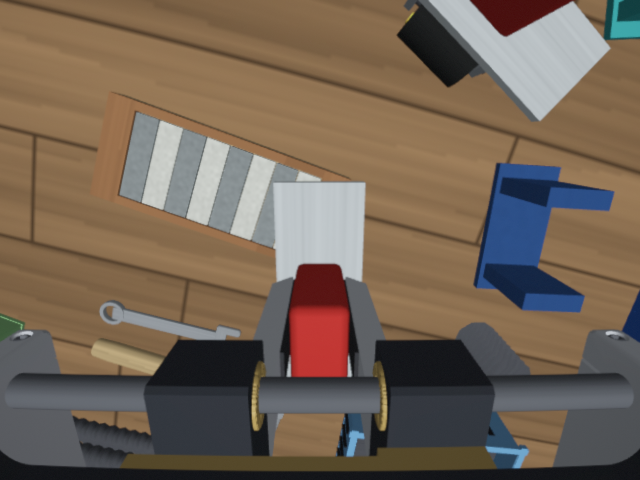

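All eight segments look flush. The roller sits unchanged in the grip, with the plate edge at row 182 as before. Checking the stand centre from its rail tops at about (580,198) and (553,302).

Run:
```python
from h import *
from cell import *
m=camera_model('wrist')
a=w(m,[(553,184),(612,191),(611,210),(548,207)],96); b=w(m,[(528,293),(583,293),(580,311),(524,310)],96)
print(a.mean(0),b.mean(0),(a.mean(0)+b.mean(0))/2,b.mean(0)-a.mean(0)); print(a.round(),b.round())
e=w(m,[(275,182),(364,182)],104); print('plate end',e, e.mean(0)+65*np.array([np.cos(.243),np.sin(.243)]))
```

```text
[453.76906503 345.96171702] [553.29400775 364.44113916] [503.53153639 355.20142809] [99.52494272 18.47942214]
[[449. 315.]
 [441. 371.]
 [457. 378.]
 [469. 319.]] [[551. 335.]
 [538. 389.]
 [556. 395.]
 [568. 339.]]
plate end [[504.97904787  80.00552495]
 [487.09528402 152.482166  ]] [559.12749825 131.88385728]
```

The stand centre from its rails is (503.5, 355.2), which agrees with the recorded release pose. Moving back above it.

Emit:
{"method": "carry_out", "body": {"slide": [[-0.01,0.06,0],[-0.04,0.18,0],[-0.06,0.32,0],[-0.09,0.46,0],[-0.12,0.6,0],[-0.14,0.72,0],[-0.16,0.82,0],[-0.175,0.89,0],[-0.18,0.915,0],[-0.18,0.915,0]], "dr": [[0,0,0],[0,0,0],[0,0,0],[0,0,0],[0,0,0],[0,0,0],[0,0,0],[0,0,0],[0,0,0],[0,0,0]], "gripper": [5,5,5,5,5,5,5,5,5,5]}}

```text
clock: 10.45
eef_pos: [498.0, 356.3, 314.0]
eef_rot: [-3.141, -0.002, -2.897]
wrist_force: [0.2, -0.3, -5.4]
finger_gap: 25.6
finger_force: 60.0
```

Emit:
{"method": "carry_out", "body": {"slide": [[0,0,-0.04],[0,0,-0.11],[0,0,-0.19],[0,0,-0.27],[0,0,-0.34],[0,0,-0.37],[0,0,-0.385],[0,0,-0.39],[0,0,-0.39]], "dr": [[0,0,0],[0,0,0],[0,0,0],[0,0,0],[0,0,0],[0,0,0],[0,0,0],[0,0,0],[0,0,0]], "gripper": [5,5,5,5,5,5,5,5,5]}}

```text
clock: 11.2
eef_pos: [498.8, 355.1, 218.2]
eef_rot: [3.141, 0.001, -2.897]
wrist_force: [-0.8, -0.0, -5.0]
finger_gap: 25.5
finger_force: 60.0
```

Position is (498.8, 355.1), 5.5 mm above seating. Lowering slowly.

Emit:
{"method": "carry_out", "body": {"slide": [[0,0,-0.005],[0,0,-0.01],[0,0,-0.014],[0,0,-0.014]], "dr": [[0,0,0],[0,0,0],[0,0,0],[0,0,0]], "gripper": [5,5,5,5]}}

```text
clock: 11.53
eef_pos: [498.4, 355.4, 214.2]
eef_rot: [3.142, 0.0, -2.897]
wrist_force: [0.4, 0.3, -4.6]
finger_gap: 25.6
finger_force: 60.0
```

Emit:
{"method": "carry_out", "body": {"slide": [[0,0,-0.003],[0,0,-0.006],[0,0,-0.006]], "dr": [[0,0,0],[0,0,0],[0,0,0]], "gripper": [5,5,5]}}

```text
clock: 11.78
eef_pos: [498.5, 355.4, 212.7]
eef_rot: [3.142, 0.0, -2.897]
wrist_force: [-0.1, 0.9, -4.7]
finger_gap: 25.9
finger_force: 60.0
```

Emit:
{"method": "carry_out", "body": {"slide": [[0,0,-0.003],[0,0,-0.006],[0,0,-0.006]], "dr": [[0,0,0],[0,0,0],[0,0,0]], "gripper": [5,5,5]}}

```text
clock: 12.03
eef_pos: [498.5, 355.4, 212.7]
eef_rot: [3.141, 0.001, -2.897]
wrist_force: [-5.5, -3.6, 9.1]
finger_gap: 26.0
finger_force: 60.0
```

Seated on the rails. Easing off 1 mm, then opening slowly.

Emit:
{"method": "carry_out", "body": {"slide": [[0,0,0.004],[0,0,0.005],[0,0,0.005],[0,0,0.005],[0,0,0.005],[0,0,0.005],[0,0,0.005],[0,0,0.005],[0,0,0.005],[0,0,0.005]], "dr": [[0,0,0],[0,0,0],[0,0,0],[0,0,0],[0,0,0],[0,0,0],[0,0,0],[0,0,0],[0,0,0],[0,0,0]], "gripper": [5,5,29,32,36,42,50,70,100,100]}}

```text
clock: 12.87
eef_pos: [498.5, 355.3, 212.4]
eef_rot: [-3.142, -0.0, -2.897]
wrist_force: [-0.7, -0.4, 0.5]
finger_gap: 62.6
finger_force: 0.0
```

Emit:
{"method": "carry_out", "body": {"slide": [[0,0,0],[0,0,0.04],[0,0,0.14],[0,0,0.26],[0,0,0.4],[-0.1,0,0.5],[-0.2,0,0.56],[-0.25,0,0.56],[-0.25,0,0.56],[-0.25,0,0.56]], "dr": [[0,0,0],[0,0,0],[0,0,0],[0,0,0],[0,0,0],[0,0,0],[0,0,0],[0,0,0],[0,0,0],[0,0,0]], "gripper": [100,100,100,100,100,100,100,100,100,100]}}

```text
clock: 13.7
eef_pos: [435.9, 355.4, 353.2]
eef_rot: [3.141, 0.001, -2.896]
wrist_force: [0.2, -0.4, -1.0]
finger_gap: 93.9
finger_force: 0.0
```

Run:
```python
from h import *
from cell import *
s=read_state(); m=camera_model('wrist'); im=camera('wrist'); k=masks(im)
print(s['eef_pos'],s['finger_gap'],s['clock'])
show(m,'red',k['red'],164,300); show(m,'white104',k['white'],104,3000)
cv2.imwrite('pics/w5.png',im[:,:,::-1])
```

```text
[435.87030539 355.3776275  353.19119098] 93.90787876626271 13.7
red [120.  53.] 5527 [332.8 185.7] [72.3 41.9] 63.44
red [506. 188.] 1238 [355. 488.] [36.  23.9] 6.55
red [302. 314.] 1059 [500.9 357.2] [37.6 23.3] 14.06
white104 [200.  92.] 10480 [334. 196.] [194.8  75.4] 63.23
white104 [ 54. 232.] 7624 [506.4  97.3] [116.5  74.8] 84.29
white104 [305. 277.] 4033 [503.7 357.7] [131.2  52.1] 13.99
```

View pics/w5.png

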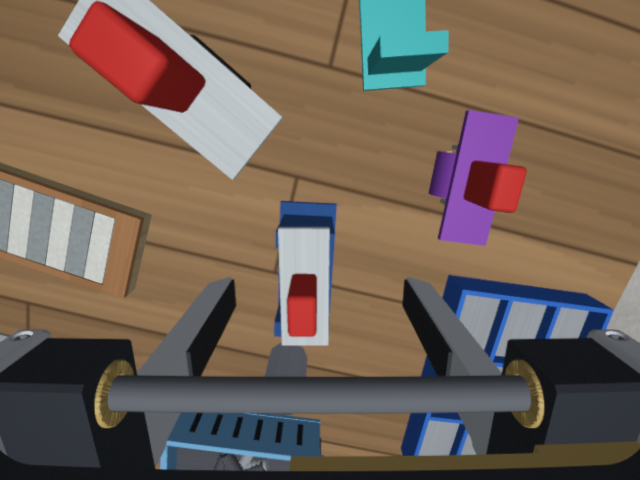

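The roller is back on the stand: plate centre (503.7, 357.7) with yaw 14.0°, against stand centre (503.5, 355.2). It is upright and the gripper is clear. Handing in.

```bash
python3 -c "
from cell import *
print(sign_off())"
```

```text
the job is handed in; nothing more can be done
None
```

I handed the job in at about 14 s: in the camera images all eight segments look flush, and the roller is released upright on its blue stand, centred within about 3 mm; `sign_off()` returned no verdict.

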